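Latch the mould box

ROBOT

A 6-joint arm with a two-finger parallel gripper is mounted at the origin on a cart in front of the work surface, level with it; the furniture and walls round the work are solid. World frame = base frame: x ahead of the robot, y to its left, z up, the work surface at z = 0. Lengths are in m, angles in rad, forces in N, time in s.
With the tool pointing down it reaches from about 0.4 to 0.925 m from the base axis. Payload 3.4 kg.
Tool frame: the origin (TCP) lies at the very end of the fingers, on their centre line; the grasp point (between the pads) lies 19 mm behind it (bot.tcp_to_grasp is the z of the grasp point in the tool frame, in m); z points along the fingers, y is the line along which they close (so a half turn about z gives the same grasp; the last joint's range is limited). The gripper opens to 85 mm and grips with 20 to 120 N. Pads are 22 mm wide; open, the fingers measure 114 mm over their backs; the gripper's body (76 mm by 85 mm) begins 54 mm behind the grasp point. The pads swing forward as they close: fully open they stand 13 mm farther back than shut.
Start: joints at [1.218, 0.307, 1.506, -0, 1.328, -0.073], TCP at [0.159, 0.553, 0.231] pointing down, gripper open.
Joint ranges: [-3.12, 3.12], [-1.05, 2.28], [0.14, 2.33], [-1.42, 4.57], [0.1, 2.73], [-2.68, 2.68]. Speed limits (rad/s): [2.57, 2.57, 3.14, 3.14, 3.14, 3.14].

INTERFACE

Orientations are given as a 3x3 rotation matrix whose columns are the frame's x, y, z axes.
In Python, from station import bot gives the robot as it stands.
- The arm moves only by the shell command python3 -m crank 'ROWS' [FORCE]. ROWS is JSON, one flat list of numbers, 5 for each row, row after row: the opening, from -1 (shut) to 1 (fully open), then the shift along the tool's x, y, z in mm, then the turn about the tool's z in rad. In form: [hand, x, y, z, turn, hand, x, y, z, turn, ...]. A call has 1 to 5 rows; each row is the pose to reach, as a shift and turn from the pose commanded when the call began, along the tool's axes at that moment; what a row does not reach only later rows make up. A row lasts 1/12 s, in which the tool goes at most 41.7 mm and 7.16 degrees, less where a joint would pass 70% of its speed; a pose out of reach is approached as far as the arm can. A call with a gripper value outside its range is refused whole. The fingers move at their own pace and stop on an object; FORCE is the grip in N (left out, the last holds). Time passes only in rows, so rows that repeat a pose let the fingers close. It gives the time, the measured TCP pose, the force, the opening and the grip force at its end, in the units of the state.
- bot.get_state(): the state, without advancing time (a new reading comes with each control period).
- bot.get_image(name): name is "side" or "top" or "wrist"; returns (picture, depth): 480x640x3 uint8, blue, green, red; 480x640 float32, m along the optical axis (not along the pixel's ray), 0 where there is no reading.
- bot.camera_model(name): a dict with "fx", "fy", "cx", "cy" (pixels), "dist_coeffs" ([k1, k2, p1, p2, k3] as OpenCV has them; the pictures are not rectified), "T" (4x4, takes a point from camera to world coordinates); the wrist camera has in their place "tool_from_camera" (4x4, takes a point from camera to tool coordinates, whose origin is the TCP and whose axes are the flange's). Camera axes: x right, y down, z forward; pixel columns grow to the right and rows downward; lengths in m; the calibration is good to about 2 mm. A picture is of the moment at which its call begins: read the wrist's pose just before it. camera_model takes no time and is no camera call.
- bot.job_done(): hands the job in; it is judged then, once.
The state is a dict: "time": time; "q": joint angles; "joint_vel": joint speeds; "joint_torque": joint torques, N m; "eef_pos": TCP position; "tcp_rot": TCP orientation; "wrist_force": force on the tool from outside, world axes, zero at the start; "wrist_torque": the same for the moment, N m; "width": finger opening in m; "gripper_force": force on a finger pad.
Only numpy, scipy, OpenCV 4.12 (cv2) and the standard library are available. Lean on these libraries where they do the work, as an engineer would, in place of code of your own. Each camera call takes 0.05 s, during which the arm holds its last target. There are 200 camera calls.

TASK

Close the two-part mould box: push the cover half home against the fixed half, press the latch's claw down until it snaps over the keeper bar and sits on it, then swing the lever down over centre until it lies flat. Seat each of the three with a firm push of 10 to 20 N at its stop (never over 25 N on the box or its latch), and leave the tools lying around where they are.

Things in the scene. Friction and masses are not known exactly. Their poses are not given: they have to be found in the camera images.
- mould_box: Two-part aluminium mould box on a dark steel base plate (280 x 100 x 12 mm) fixed to the bench. Origin on the bench under the parting face of the fixed half; x axis along the slide, from the fixed half (x -115 to 0 mm, 72 mm wide in y, top 62 mm above the bench) to the cover half; z up. The draw latch sits on top of the fixed half, centred on y = 0
- cover (a joint): Slide of the cover half (70 mm long in x, 72 mm wide, top 62 mm above the bench) on the base plate and two guide pins, in m: 0 = home, face to face with the fixed half (hard stop); grows as it opens along the box's +x. It drags with 2 to 3 N and stays where it is left
- cover_face (a point): Middle of the cover's flat outer end face (the one that looks along the box's +x), 50 mm above the bench: push here, towards the box's -x
- keeper (a point): Centre of the keeper: a round bar, 7 mm thick, along the box's y, held at both ends by two short posts on top of the cover, 78 mm above the bench. Axes as the box's
- lever (a joint): Hinge of the latch lever in rad: 0 = standing open at its stop (leaning 10 degrees to the keeper); grows as it swings away from the keeper (to the box's -x) and down; 1.75 = flat over the fixed half (stop), dead centre about 1.5. Friction 0.2 N m; with the claw hooked a spring load comes on top (in all up to 12 N at the thumb plate; it springs back if let go half way)
- lever_hinge (a point): Pivot of the lever, 80 mm above the bench, fixed on the box at its x = -50 mm
- thumb_plate (a point): Middle of the lever's thumb plate (24 mm along the lever, 34 mm wide), on the face that looks to the keeper while the lever stands and up when it lies flat; 67 mm from the lever's pivot, the lever's end is at 79 mm, this face 4 mm beside the pivot line. Push here. The lever is a fork of two flat arms; the claw swings between them
- claw (a joint): Hinge of the claw on the lever in rad: grows as the claw is pressed down towards the keeper. With the lever at 0 the shank stands 0.5 rad above level at 0, is level at 0.5, and lies seated on the keeper at about 0.69. Stiff: it stays where it is left; when the lever swings down with the claw hooked it rises to about 2.22
- claw_hinge (a point): Pin on which the claw turns on the lever, 14 mm from the lever's pivot
- claw_press (a point): Top of the claw's flat finger tab, 6 mm beyond the inside of its lip, 99 mm from the claw's pin: press here, downwards, following the arc about the pin. The shank is a flat strip 18 mm wide in a spring barrel (9 N per mm of pull-out) and ends 16 mm beyond this point. When seated it slopes down outwards by 0.19 rad: this point is 5 mm above the keeper's centre, the strip over the bar 8 mm
- claw_lip (a point): Centre of the rounded barb (5 mm thick) on the claw's lip; it must snap past the keeper bar to its far side and below it. Lever at its open stop and cover home: the barb lacks about 1.3 mm to clear the bar, so it rides over it at about 4 to 8 N of push and drops some 6 mm; then the shank comes to rest hard on the bar. With the cover 3 mm or more from home it lands on the bar instead
- picker: Bystander: hook picker with a wooden handle, 199 mm long, lying loose on the bench near the box; origin under its middle
- spanner: Bystander: steel spanner, 157 mm long, lying loose on the bench near the box; origin under its middle
- pliers: Bystander: red-handled pliers, 190 mm long, lying loose on the bench near the box; origin under its middle
- hex_key: Bystander: dark hex key, 115 mm long, lying loose on the bench near the box; origin under its middle
- marker: Bystander: grey marker pen, 128 mm long, lying loose on the bench near the box; origin under its middle
- gauge: Bystander: plug gauge, 89 mm long, lying loose on the bench near the box; origin under its middle

How it is judged:
By the outcome, as a careful person would: the job done as asked, in the order asked, and still so for the second after the job is handed in, with the robot touching nothing.
It also fails if it takes over 69 s, if anything falls off the work surface, if the arm or the gripper's body presses on something with over 40 N, if the wrist force passes 120 N, or if a joint passes its speed limit or range.

## Working session

There is one attempt and no reset: what is moved stays moved. The work goes in short steps, Python scripts to look and compute and a shell command to move; the robot and the scene stay as the last step left them, time stands still between calls to the robot, and variables do not carry over. Pictures are saved under pics/ and viewed, at most 10 in all, crops included, and the job is handed in when it is done.

```bash
ls; mkdir -p pics; python3 - <<'E'
from station import bot
import cv2,numpy as np
np.set_printoptions(precision=4,suppress=True)
s=bot.get_state();print(s['time'],s['eef_pos'],s['tcp_rot'],s['wrist_force'],s['width'])
for n in ('side','top'):
    p,d=bot.get_image(n);cv2.imwrite(f'pics/{n}0.png',p);np.save(f'{n}0.npy',d);print(n,bot.camera_model(n))
print(bot.camera_model('wrist'))
E
```

```text
pics
0.0 [0.1586 0.552  0.2304] [[-0.9611  0.2761 -0.0007]
 [ 0.2761  0.9611 -0.0019]
 [ 0.0001 -0.0021 -1.    ]] [-0.439   0.4213  0.6452] 0.0856172882627339
side {'fx': 540.9137363176633, 'fy': 540.9137363176633, 'cx': 325.7310065744157, 'cy': 238.78114738394098, 'dist_coeffs': array([-0.0378,  0.    ,  0.    ,  0.    ,  0.    ]), 'T': array([[-0.9409, -0.2406,  0.2384,  0.3052],
       [-0.3381,  0.6245, -0.7041,  0.6246],
       [ 0.0206, -0.7431, -0.6689,  0.7354],
       [ 0.    ,  0.    ,  0.    ,  1.    ]])}
top {'fx': 488.8691927752598, 'fy': 488.8691927752598, 'cx': 315.0660147167242, 'cy': 238.9226470039678, 'dist_coeffs': array([0.0452, 0.    , 0.    , 0.    , 0.    ]), 'T': array([[-0.0043, -0.991 ,  0.1339,  0.4147],
       [-0.9997,  0.0076,  0.0241, -0.0643],
       [-0.0249, -0.1338, -0.9907,  0.9582],
       [ 0.    ,  0.    ,  0.    ,  1.    ]])}
{'fx': 409.33146897037255, 'fy': 409.33146897037255, 'cx': 319.1057546397003, 'cy': 242.83391471733293, 'dist_coeffs': array([-0.0156,  0.    ,  0.    ,  0.    ,  0.    ]), 'tool_from_camera': array([[ 0.0005, -0.9549, -0.2968,  0.0766],
       [ 1.    ,  0.0004,  0.0003, -0.0001],
       [-0.0001, -0.2968,  0.9549, -0.1424],
       [ 0.    ,  0.    ,  0.    ,  1.    ]])}
```

View pics/top0.png

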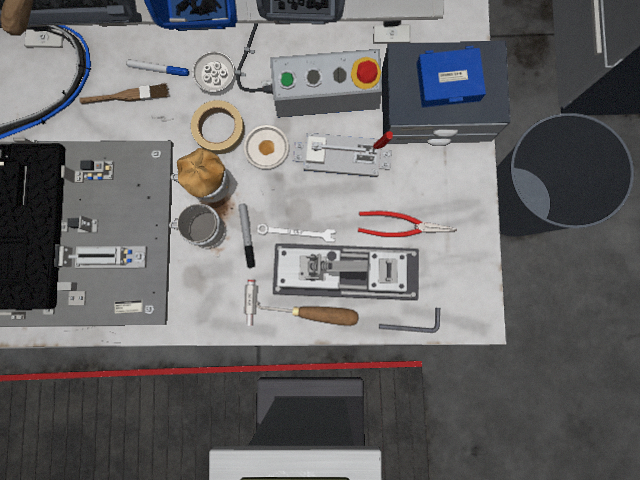

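View pics/side0.png

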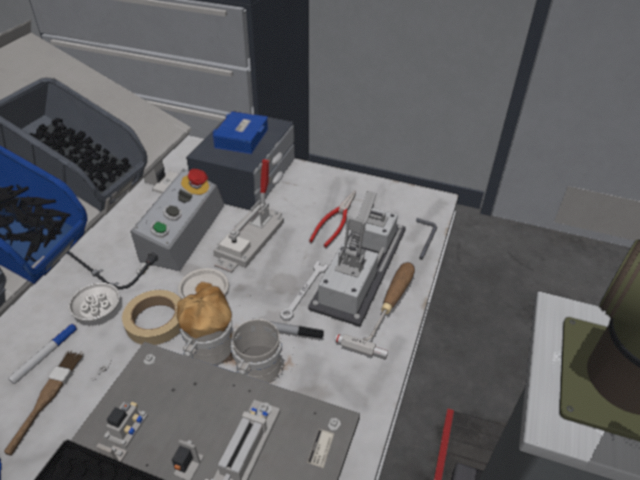

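The top view shows the box at px (275–418, 245–300), with the fixed half and latch on the left and the cover on the right, open. I'll enlarge both views.

```bash
cat > h.py <<'E'
import cv2,numpy as np
from station import bot
np.set_printoptions(precision=4,suppress=True)
def ray(n,uv,T=None):
    m=bot.camera_model(n);K=np.array([[m['fx'],0,m['cx']],[0,m['fy'],m['cy']],[0,0,1]])
    T=m['T'] if T is None else T
    p=cv2.undistortPoints(np.array([[uv]],float),K,m['dist_coeffs'])[0,0]
    return T[:3,3],T[:3,:3]@np.array([p[0],p[1],1.])
def atz(n,uv,z,T=None):
    o,d=ray(n,uv,T);return o+d*(z-o[2])/d[2]
def proj(n,P,T=None):
    m=bot.camera_model(n);K=np.array([[m['fx'],0,m['cx']],[0,m['fy'],m['cy']],[0,0,1]])
    T=m['T'] if T is None else T
    W=np.linalg.inv(T);r,_=cv2.Rodrigues(W[:3,:3])
    return cv2.projectPoints(np.atleast_2d(np.array(P,float)),r,W[:3,3],K,m['dist_coeffs'])[0][:,0]
def wT():
    s=bot.get_state();T=np.eye(4);T[:3,:3]=s['tcp_rot'];T[:3,3]=s['eef_pos']
    return T@bot.camera_model('wrist')['tool_from_camera']
E
python3 - <<'E'
from h import *
a=cv2.imread('pics/top0.png')[235:310,265:430];b=cv2.imread('pics/side0.png')[180:330,300:420]
a=cv2.resize(a,None,fx=4.8,fy=4.8,interpolation=2);b=cv2.resize(b,None,fx=4,fy=4,interpolation=2)
cv2.imwrite('pics/topc.png',a);cv2.imwrite('pics/sidec.png',b)
d=np.load('top0.npy')
for uv in [(275,245),(414,249),(418,300),(275,296)]: print(uv,atz('top',uv,.012),d[uv[1],uv[0]])
E
```

```text
(275, 245) [0.5312 0.0371 0.012 ] 0.96638715
(414, 249) [ 0.5215 -0.2327  0.012 ] 0.9464586
(418, 300) [ 0.4236 -0.237   0.012 ] 0.9457778
(275, 296) [0.4323 0.0364 0.012 ] 0.95430344
```

View pics/topc.png

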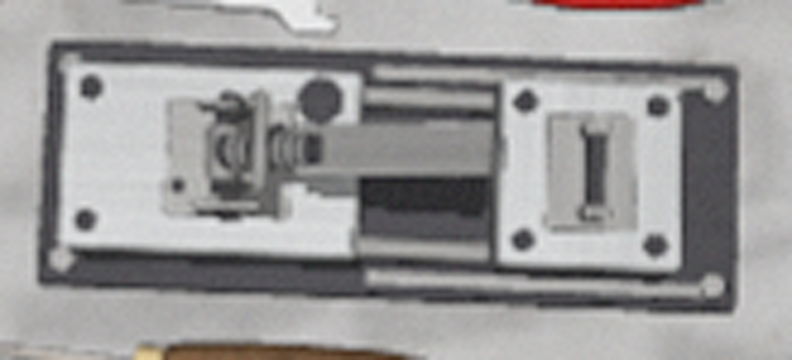

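View pics/sidec.png

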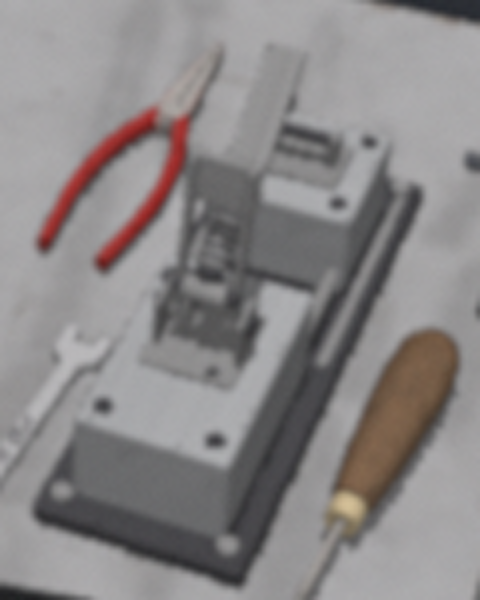

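```bash
python3 - <<'E'
from h import *
f=lambda x,y:(265+x/4.8,235+y/4.8)
g=lambda x,y:(300+x/4,180+y/4)
print('base');P=[]
for c in [(52,42),(738,66),(733,312),(40,283)]: P.append(atz('top',f(*c),.012)); print(P[-1])
print('fixed top')
for c in [(65,65),(362,72),(355,257),(62,248)]: print(atz('top',f(*c),.062))
print('cover top')
for c in [(500,84),(680,88),(680,270),(497,264)]: print(atz('top',f(*c),.062))
print('keeper',atz('top',f(596,168),.078))
print('side fixed top near L,R; ',atz('side',g(77,428),.062),atz('side',g(232,465),.062))
# two-view triangulation of the left end fixed half corners, and keeper
def tri(a,b):
    o1,d1=ray('top',a);o2,d2=ray('side',b)
    t=np.linalg.lstsq(np.c_[d1,-d2],o2-o1,rcond=None)[0]
    p,q=o1+d1*t[0],o2+d2*t[1];return (p+q)/2,np.linalg.norm(p-q)
print(tri(f(65,65),g(77,428)),tri(f(62,248),g(232,465)))
print('keeper',tri(f(596,168),g(308,142)))
print('base corner',tri(f(40,283),g(240,580)),tri(f(52,42),g(38,512)))
E
```

```text
base
[0.5337 0.0355 0.012 ]
[ 0.5219 -0.2418  0.012 ]
[ 0.4236 -0.2365  0.012 ]
[0.4362 0.0396 0.012 ]
fixed top
[0.5184 0.0251 0.062 ]
[ 0.5149 -0.0891  0.062 ]
[ 0.4443 -0.0856  0.062 ]
[0.4483 0.0258 0.062 ]
cover top
[ 0.5099 -0.1418  0.062 ]
[ 0.5079 -0.2102  0.062 ]
[ 0.4389 -0.2081  0.062 ]
[ 0.4414 -0.1393  0.062 ]
keeper [ 0.4764 -0.1755  0.078 ]
side fixed top near L,R;  [0.5142 0.0346 0.062 ] [0.4465 0.0313 0.062 ]
(array([0.5185, 0.0259, 0.052 ]), np.float64(0.0022851233317894913)) (array([0.4481, 0.0263, 0.0563]), np.float64(0.0008045883626019734))
keeper (array([ 0.475 , -0.1771,  0.068 ]), np.float64(0.004257672585168608))
base corner (array([0.4363, 0.0407, 0.0019]), np.float64(0.0003167798213641692)) (array([0.5331, 0.0361, 0.0023]), np.float64(0.0035770885052357963))
```

The views agree on the box's place and yaw: origin near (0.48, -0.087), x axis about 2.4° off world -y, cover open by about 53 mm. The side-view heights read about 8 mm low, so I'll check with the wrist camera. First I'll move above the box.

```bash
python3 -m crank '[1,-33,-23,-10,0, 1,-66,-46,-20,0, 1,-99,-69,-30,0, 1,-132,-92,-40,0, 1,-165,-115,-50,0]'
python3 -m crank '[1,-33,-23,0,0, 1,-66,-46,0,0, 1,-99,-69,0,0, 1,-121,-103,0,0, 1,-143,-136,0,0]'
python3 -m crank '[1,-22,-33,-4,0, 1,-44,-66,-8,0, 1,-66,-99,-12,0, 1,-88,-132,-16,0, 1,-110,-165,-20,0]'
python3 -m crank '[1,-17,-28,0,-0.06, 1,-34,-56,0,-0.12, 1,-51,-84,0,-0.18, 1,-67,-111,0,-0.24, 1,-67,-111,0,-0.24]'
python3 - <<'E'
from h import *
s=bot.get_state();print(s['time'],s['eef_pos'],s['tcp_rot'],s['wrist_force'],s['q'],np.abs(s['joint_vel']).max())
T=wT();np.save('T1.npy',T);p,d=bot.get_image('wrist');cv2.imwrite('pics/w1.png',p);np.save('w1.npy',d)
E
```

```text
time: 0.52
eef_pos: [0.286, 0.3948, 0.2813]
tcp_rot: [[-0.961, 0.275, -0.001], [0.275, 0.961, -0.001], [0.0, -0.001, -1.0]]
wrist_force: [0.2, -0.5, 0.4]
width: 0.0855
gripper_force: 0.0
time: 0.93
eef_pos: [0.3863, 0.2245, 0.2809]
tcp_rot: [[-0.961, 0.276, -0.0], [0.276, 0.961, -0.0], [0.0, -0.001, -1.0]]
wrist_force: [0.9, -0.2, 0.1]
width: 0.0854
gripper_force: 0.0
time: 1.35
eef_pos: [0.4454, 0.0355, 0.3013]
tcp_rot: [[-0.961, 0.276, -0.0], [0.276, 0.961, 0.0], [0.0, 0.0, -1.0]]
wrist_force: [-0.9, 1.3, 1.8]
width: 0.0853
gripper_force: 0.0
time: 1.77
eef_pos: [0.4809, -0.093, 0.3008]
tcp_rot: [[-0.999, 0.042, 0.0], [0.042, 0.999, -0.003], [-0.001, -0.003, -1.0]]
wrist_force: [-0.3, 0.2, 0.0]
width: 0.0856
gripper_force: 0.0
1.7667 [ 0.4809 -0.093   0.3008] [[-0.9991  0.0422  0.0004]
 [ 0.0422  0.9991 -0.0033]
 [-0.0006 -0.0033 -1.    ]] [-0.2746  0.2261  0.0337] [-0.275   0.1366  1.5602 -0.0031  1.4435 -1.8032] 0.1517443588456723
```

View pics/w1.png

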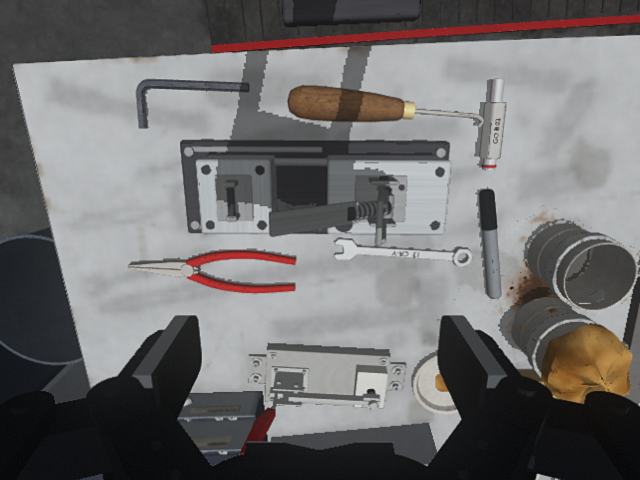

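The wrist view shows the box at px (181–452, 140–235), with the keeper at about (232, 200) and the claw and lever over (270–400, 175–245). I'll enlarge it.

```bash
python3 - <<'E'
from h import *
a=cv2.imread('pics/w1.png')[125:250,170:465];cv2.imwrite('pics/w1c.png',cv2.resize(a,None,fx=2.7,fy=2.7,interpolation=2))
d=np.load('w1.npy');T=np.load('T1.npy')
for uv in [(211,180),(213,170),(440,170),(340,190),(420,215),(400,243),(300,222),(280,218),(384,240),(384,230),(384,215),(232,200),(330,270)]:
    o,r=ray('wrist',uv,T);print(uv,o+r*d[uv[1],uv[0]])
for n in('top','side'):
    D=np.load(n+'0.npy')
    for uv in ([(290,270),(400,290),(350,225),(320,280)] if n=='top' else [(340,290),(385,270),(300,250)]):
        o,r=ray(n,uv);print(n,uv,o+r*D[uv[1],uv[0]])
E
```

```text
(211, 180) [ 0.4576 -0.194   0.0604]
(213, 170) [ 0.4483 -0.1907  0.0618]
(440, 170) [0.4568 0.019  0.063 ]
(340, 190) [ 0.4718 -0.0737  0.0619]
(420, 215) [0.4991 0.0022 0.0615]
(400, 243) [ 0.5468 -0.0044 -0.0022]
(300, 222) [ 0.4791 -0.1075  0.1487]
(280, 218) [ 0.4733 -0.1211  0.1578]
(384, 240) [ 0.4934 -0.0463  0.1561]
(384, 230) [ 0.4919 -0.0431  0.1343]
(384, 215) [ 0.4863 -0.0392  0.1082]
(232, 200) [ 0.4736 -0.1719  0.0801]
(330, 270) [ 0.5758 -0.0852 -0.0005]
top (290, 270) [0.4788 0.004  0.0593]
top (400, 290) [ 0.4412 -0.1962  0.062 ]
top (350, 225) [ 0.5711 -0.1102  0.003 ]
top (320, 280) [ 0.4601 -0.0512  0.0599]
side (340, 290) [0.4797 0.0267 0.0599]
side (385, 270) [ 0.4293 -0.0965  0.0097]
side (300, 250) [ 0.6041 -0.1007 -0.001 ]
```

View pics/w1c.png

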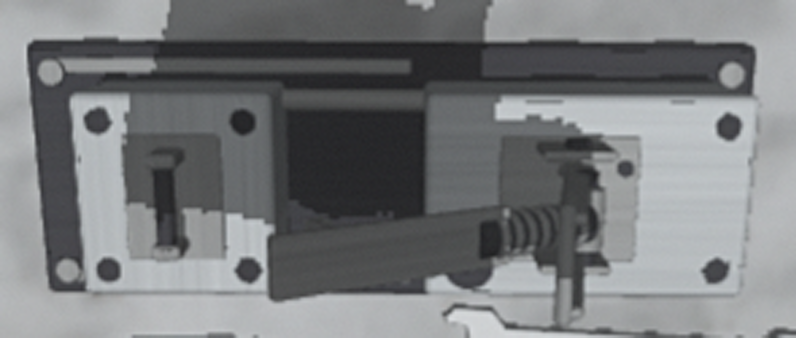

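The crop shows the keeper bar at crop px (165, 205), parting edge at x≈425, cover outer edge at x≈70–88, claw tip at (272, 268) and lever plate end at (565, 320). I'll fit the tops from the depth clouds.

```bash
python3 - <<'E'
from h import *
def cloud(n,D,T=None):
    m=bot.camera_model(n);K=np.array([[m['fx'],0,m['cx']],[0,m['fy'],m['cy']],[0,0,1]]);T=m['T'] if T is None else T
    v,u=np.mgrid[:480,:640];p=cv2.undistortPoints(np.c_[u.ravel(),v.ravel()].astype(float)[:,None],K,m['dist_coeffs'])[:,0]
    z=D.ravel();P=np.c_[p*z[:,None],z]@T[:3,:3].T+T[:3,3];return P[z>0]
for n,D,T in [('wrist',np.load('w1.npy'),np.load('T1.npy')),('top',np.load('top0.npy'),None),('side',np.load('side0.npy'),None)]:
    P=cloud(n,D,T);b=P[(P[:,0]>.42)&(P[:,0]<.54)&(P[:,1]<.06)&(P[:,1]>-.26)]
    t=b[(abs(b[:,2]-.061)<.0035)]
    for nm,q in (('fixed',t[t[:,1]>-.12]),('cover',t[t[:,1]<-.12])):
        # box coords along yaw 2.4deg, percentile edges
        a=np.deg2rad(2.4);X=np.array([-np.sin(a),-np.cos(a)]);Y=np.array([np.cos(a),-np.sin(a)])
        r=cv2.minAreaRect(q[:,:2].astype(np.float32));x=q[:,:2]@X;y=q[:,:2]@Y
        print(n,nm,len(q),np.array(r[0]),np.array(r[1]),r[2],'x',np.percentile(x,[1,99]),'y',np.percentile(y,[1,99]),q[:,2].mean())
    k=b[(b[:,2]>.072)&(b[:,1]<-.15)&(b[:,2]<.09)];print('keeper',len(k),k.mean(0),(k[:,:2]@X).min(),(k[:,:2]@X).max(),(k[:,:2]@Y).min(),(k[:,:2]@Y).max(),k[:,2].max())
    h=b[b[:,2]>.09];c=np.c_[h[:,:2]@X,h[:,:2]@Y,h[:,2]]
    for z0 in np.arange(.09,.17,.01):
        w=c[(c[:,2]>=z0)&(c[:,2]<z0+.01)]
        if len(w):print('  z%.2f'%z0,len(w),w.min(0)[:2],w.max(0)[:2])
    print('fixed at x of P(.4796,-.0873):',np.array([.4796,-.0873])@X,np.array([.4796,-.0873])@Y)
E
```

```text
wrist fixed 6193 [ 0.4812 -0.0286] [0.1142 0.0724] 87.11701202392578 x [-0.0469  0.0643] y [0.4461 0.5167] 0.06175513819334179
wrist cover 4257 [ 0.4746 -0.1736] [0.0705 0.0723] 87.43087768554688 x [0.1188 0.1872] y [0.446  0.5167] 0.061853709958895255
keeper 375 [ 0.4736 -0.1727  0.0803] 0.1481229591574993 0.15829658563594948 0.4633013684190749 0.4988520126751285 0.08452921592880097
  z0.09 161 [0.0086 0.4617] [0.0227 0.4973]
  z0.10 121 [0.0117 0.4669] [0.0354 0.4936]
  z0.11 244 [0.0161 0.4668] [0.0445 0.4936]
  z0.12 565 [0.0188 0.4669] [0.0608 0.4939]
  z0.13 505 [0.0202 0.4651] [0.0985 0.4945]
  z0.14 590 [0.0219 0.4649] [0.1005 0.4946]
  z0.15 960 [0.0233 0.4649] [0.1093 0.4989]
  z0.16 129 [0.1027 0.4729] [0.1087 0.4907]
fixed at x of P(.4796,-.0873): 0.0671398595391062 0.48283505388597164
top fixed 1628 [ 0.4837 -0.0302] [0.1145 0.072 ] 87.34330749511719 x [-0.0461  0.0666] y [0.4491 0.5199] 0.061903702981514604
top cover 1060 [ 0.4763 -0.1751] [0.0699 0.0736] 87.1528549194336 x [0.1205 0.1883] y [0.4472 0.5191] 0.06212875775632524
keeper 85 [ 0.477  -0.1744  0.0812] 0.14971
[... 607 characters left out ...]
77] 0.06131311021165907
side cover 471 [ 0.4751 -0.1715] [0.0737 0.0713] 87.16019439697266 x [0.1165 0.1867] y [0.4464 0.4971] 0.06155466736875318
keeper 62 [ 0.4705 -0.1709  0.079 ] 0.14579540500985866 0.15785393843354098 0.46397055954303396 0.4929981676985339 0.08360485507745385
  z0.09 107 [0.0065 0.4674] [0.0211 0.4983]
  z0.10 86 [0.011  0.4677] [0.0323 0.4976]
  z0.11 107 [0.0143 0.4673] [0.0427 0.4979]
  z0.12 44 [0.0157 0.4678] [0.0606 0.499 ]
  z0.13 163 [0.0182 0.466 ] [0.097  0.4969]
  z0.14 207 [0.0183 0.4653] [0.0977 0.499 ]
  z0.15 204 [0.0216 0.4661] [0.1065 0.499 ]
  z0.16 13 [0.1    0.4736] [0.1072 0.4877]
fixed at x of P(.4796,-.0873): 0.0671398595391062 0.48283505388597164
```

Pose (consistent across all three cameras): origin ≈ (0.479, -0.086), yaw 2.65°, tops at 62 mm, keeper at 80 mm, cover open ≈ 52.6 mm. The tool's y axis already lies along the box's -x. I'll take the fingers half open to the cover's end, so that the gripper body clears the claw, then go down.

```bash
python3 -m crank '[0.2,0,-37,0,0, 0.2,1,-74,0,0, 0.2,2,-111,0,0, 0.2,2,-148,0,0, 0.2,2,-185,0,0]' 80 >/dev/null
python3 -m crank '[0.2,0,0,40,0, 0.2,0,0,80,0, 0.2,0,0,120,0, 0.2,0,0,160,0, 0.2,0,0,195,0]' >/dev/null
python3 -m crank '[0.2,0,0,25,0, 0.2,0,0,45,0, 0.2,0,0,60,0, 0.2,0,0,65,0, 0.2,0,0,65,0]'
python3 - <<'E'
from h import *
T=wT();np.save('T2.npy',T);p,d=bot.get_image('wrist');np.save('w2.npy',d);cv2.imwrite('pics/w2.png',p)
s=bot.get_state();print(s['time'],s['eef_pos'],s['wrist_force'],s['width'])
X=np.array([-.0462,-.9989]);Y=np.array([.9989,-.0462]);e=s['eef_pos'][:2]-[.4793,-.086];print('box xy',e@X,e@Y)
p2,d2=bot.get_image('side');cv2.imwrite('pics/s2.png',cv2.resize(p2[130:330,270:480],None,fx=2.8,fy=2.8,interpolation=2))
E
```

```text
time: 3.07
eef_pos: [0.4691, -0.2707, 0.0399]
tcp_rot: [[-0.999, 0.039, -0.003], [0.039, 0.999, 0.003], [0.003, 0.002, -1.0]]
wrist_force: [-0.0, 0.3, -0.0]
width: 0.0512
gripper_force: 0.0
3.1167 [ 0.4699 -0.2715  0.0411] [ 0.0467 -0.5848 -0.1036] 0.051316018933128885
box xy 0.1857617848879256 -0.0007779889447956725
```

View pics/s2.png

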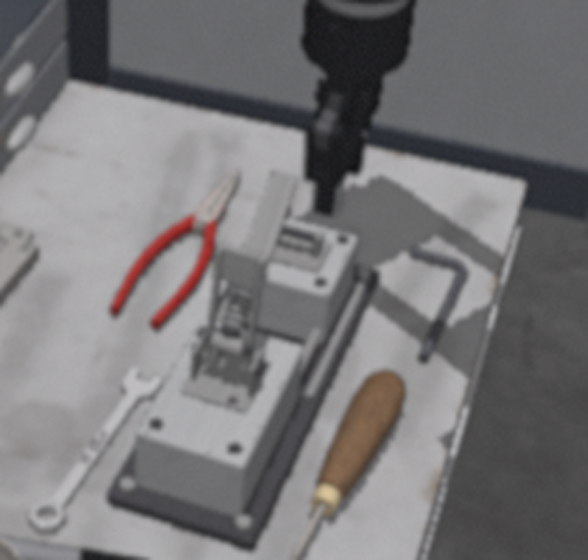

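The gripper is behind the cover's end face at px (325, 190), clear of it by about 20 mm, and all the tools are untouched. Approaching and sliding the cover.

```bash
f(){ grep -E 'eef|force|width'|tr '\n' ' ';echo; }
python3 -m crank '[0.2,0,4,0,0, 0.2,0,8,0,0, 0.2,0,11,0,0, 0.2,0,14,0,0, 0.2,0,16,0,0]'|f
python3 -m crank '[0.2,0,2,0,0, 0.2,0,4,0,0, 0.2,0,6,0,0, 0.2,0,8,0,0, 0.2,0,10,0,0]'|f
python3 -m crank '[0.2,0,2,0,0, 0.2,0,4,0,0, 0.2,0,6,0,0, 0.2,0,8,0,0, 0.2,0,10,0,0]'|f
python3 -m crank '[0.2,0,2,0,0, 0.2,0,4,0,0, 0.2,0,6,0,0, 0.2,0,8,0,0, 0.2,0,10,0,0]'|f
```

```text
eef_pos: [0.4708, -0.2561, 0.0419] wrist_force: [0.2, -0.5, 0.1] width: 0.0514 gripper_force: 0.0 
eef_pos: [0.4711, -0.247, 0.0414] wrist_force: [-1.0, -3.2, 0.5] width: 0.0512 gripper_force: 1.3 
eef_pos: [0.4716, -0.2366, 0.0413] wrist_force: [-0.5, -3.3, -1.0] width: 0.0513 gripper_force: 1.3 
eef_pos: [0.4721, -0.2264, 0.0413] wrist_force: [-1.1, -2.2, -1.6] width: 0.0511 gripper_force: 1.3
```

```bash
f(){ grep -E 'eef|force|width'|tr '\n' ' ';echo; }
python3 -m crank '[0.2,0,2.5,0,0, 0.2,0,5,0,0, 0.2,0,7.5,0,0, 0.2,0,10,0,0, 0.2,0,12,0,0]'|f
python3 -m crank '[0.2,0,2,0,0, 0.2,0,4,0,0, 0.2,0,6,0,0, 0.2,0,8,0,0, 0.2,0,10,0,0]'|f
python3 -m crank '[0.2,0,0.5,0,0, 0.2,0,1,0,0, 0.2,0,1.5,0,0, 0.2,0,2,0,0, 0.2,0,2.5,0,0]'|f
```

```text
eef_pos: [0.4726, -0.2144, 0.0413] wrist_force: [1.0, -2.7, -1.3] width: 0.0513 gripper_force: 1.3 
eef_pos: [0.473, -0.2046, 0.0414] wrist_force: [0.9, -2.4, -1.0] width: 0.0511 gripper_force: 1.3 
eef_pos: [0.473, -0.2022, 0.0414] wrist_force: [1.3, -3.4, -0.4] width: 0.0511 gripper_force: 1.3
```

```bash
f(){ grep -E 'eef|force|width'|tr '\n' ' ';echo; }
python3 -m crank '[0.2,0,0.5,0,0, 0.2,0,1,0,0, 0.2,0,1.5,0,0, 0.2,0,2,0,0, 0.2,0,2,0,0]'|f
python3 -m crank '[0.2,0,0.3,0,0, 0.2,0,0.6,0,0, 0.2,0,0.9,0,0]'|f
```

```text
eef_pos: [0.4731, -0.2001, 0.0414] wrist_force: [1.5, -2.2, -0.2] width: 0.0513 gripper_force: 1.1 
eef_pos: [0.4731, -0.1993, 0.0414] wrist_force: [1.5, -2.5, -0.3] width: 0.0515 gripper_force: 1.3
```

```bash
f(){ grep -E 'eef|force|width'|tr '\n' ' ';echo; }
python3 -m crank '[0.2,0,0.4,0,0, 0.2,0,0.8,0,0, 0.2,0,1.2,0,0]'|f
python3 -m crank '[0.2,0,0.3,0,0, 0.2,0,0.6,0,0, 0.2,0,0.9,0,0]'|f
```

```text
eef_pos: [0.4732, -0.198, 0.0413] wrist_force: [2.4, -2.6, 0.8] width: 0.0515 gripper_force: 1.3 
eef_pos: [0.4732, -0.1971, 0.0413] wrist_force: [2.0, -2.4, 0.5] width: 0.0515 gripper_force: 1.3
```

```bash
f(){ grep -E 'eef|force|width'|tr '\n' ' ';echo; }
python3 -m crank '[0.2,0,0.3,0,0, 0.2,0,0.6,0,0, 0.2,0,0.8,0,0]'|f
python3 -m crank '[0.2,0,0.3,0,0, 0.2,0,0.6,0,0, 0.2,0,0.8,0,0]'|f
```

```text
eef_pos: [0.4731, -0.1963, 0.0413] wrist_force: [1.8, -1.7, 0.2] width: 0.0512 gripper_force: 1.3 
eef_pos: [0.4732, -0.1956, 0.0413] wrist_force: [1.1, -3.2, 0.6] width: 0.051 gripper_force: 1.7
```

```bash
f(){ grep -E 'eef|force|width'|tr '\n' ' ';echo; }
python3 -m crank '[0.2,0,0.3,0,0, 0.2,0,0.5,0,0, 0.2,0,0.5,0,0]'|f
python3 -m crank '[0.2,0,0.2,0,0, 0.2,0,0.4,0,0, 0.2,0,0.4,0,0]'|f
```

```text
eef_pos: [0.4732, -0.1955, 0.0414] wrist_force: [0.5, -5.2, 0.4] width: 0.0512 gripper_force: 2.4 
eef_pos: [0.4732, -0.1955, 0.0414] wrist_force: [0.9, -6.2, 0.8] width: 0.0513 gripper_force: 3.1
```

Stop reached (TCP no longer advances, force rising slowly). Now I'll build up to about 15 N.

```bash
f(){ grep -E 'eef|force|width'|tr '\n' ' ';echo; }
python3 -m crank '[0.2,0,0.4,0,0, 0.2,0,0.8,0,0, 0.2,0,0.8,0,0]'|f
python3 -m crank '[0.2,0,0.4,0,0, 0.2,0,0.8,0,0, 0.2,0,0.8,0,0]'|f
```

```text
eef_pos: [0.4733, -0.1955, 0.0415] wrist_force: [-0.2, -8.6, 0.4] width: 0.051 gripper_force: 4.4 
eef_pos: [0.4733, -0.1955, 0.0415] wrist_force: [-0.5, -11.8, -0.2] width: 0.0513 gripper_force: 5.7
```

```bash
f(){ grep -E 'eef|force|width'|tr '\n' ' ';echo; }
python3 -m crank '[0.2,0,0.5,0,0, 0.2,0,1,0,0, 0.2,0,1.3,0,0, 0.2,0,1.3,0,0]'|f
python3 -m crank '[0.2,0,-2,0,0, 0.2,0,-5,0,0, 0.2,0,-10,0,0, 0.2,0,-20,0,0, 0.2,0,-35,0,0]'|f
```

```text
eef_pos: [0.4733, -0.1954, 0.0416] wrist_force: [-2.4, -15.6, -1.4] width: 0.0513 gripper_force: 7.8 
eef_pos: [0.4706, -0.2255, 0.0408] wrist_force: [-0.2, -0.3, 0.8] width: 0.0513 gripper_force: 0.0
```

Cover seated with about 16 N. Next I raise the hand, shut the fingers and read the settled pose.

```bash
python3 -m crank '[0.2,0,0,-40,0, -1,0,0,-80,0, -1,0,0,-120,0, -1,0,0,-160,0, -1,0,0,-160,0]' >/dev/null
python3 -m crank '[-1,0,0,0,0, -1,0,0,0,0]' >/dev/null
cat >> h.py <<'E'
X=np.array([-.0462,-.9989]);Y=np.array([.9989,-.0462])
def box():
    s=bot.get_state();e=s['eef_pos'][:2]-[.4793,-.086]
    print('t',s['time'],'box mm',1e3*np.array([e@X,e@Y,s['eef_pos'][2]]),'F box',np.r_[s['wrist_force'][:2]@X,s['wrist_force'][:2]@Y,s['wrist_force'][2]],'w',s['width'],'tau',s['wrist_torque'])
E
python3 - <<'E'
from h import *
box();print(bot.get_state()['tcp_rot'])
T=wT();p,d=bot.get_image('wrist');cv2.imwrite('pics/w3.png',p)
m=bot.camera_model('wrist');K=np.array([[m['fx'],0,m['cx']],[0,m['fy'],m['cy']],[0,0,1]])
v,u=np.mgrid[:480,:640];q=cv2.undistortPoints(np.c_[u.ravel(),v.ravel()].astype(float)[:,None],K,m['dist_coeffs'])[:,0]
z=d.ravel();P=(np.c_[q*z[:,None],z]@T[:3,:3].T+T[:3,3])[z>0]
e=P[:,:2]-[.4793,-.086];B=np.c_[e@X,e@Y,P[:,2]]*1e3
c=B[(abs(B[:,1])<7)&(B[:,2]>75)&(B[:,0]>-20)&(B[:,0]<90)&(B[:,2]<175)]
for x in range(-20,90,5):
    w=c[(c[:,0]>=x)&(c[:,0]<x+5)]
    if len(w):print(x,len(w),np.median(w[:,2]),w[:,2].max())
E
```

```text
t 10.0833 box mm [140.5889  -1.7966 200.8734] F box [-0.2028 -0.1411 -0.9415] w 0.0001916599609165515 tau [-0.0418  0.0566 -0.0002]
[[-0.9992  0.0398 -0.001 ]
 [ 0.0398  0.9992  0.0009]
 [ 0.0011  0.0008 -1.    ]]
-20 159 126.60376332122824 129.8681825255102
-15 125 127.61131712422008 129.62362892972715
-10 114 130.79660607481316 132.78136551611746
-5 119 133.89881327576083 135.8427966967598
0 120 136.80497390241703 138.88502790423453
5 130 140.175000679594 142.2198843734955
10 141 143.09650584203817 145.5234959581799
15 144 146.51146941829163 148.40847534804206
20 151 149.49725348269925 151.54980131943927
25 141 153.02611912080766 154.96585648807013
30 312 154.60946814729553 158.53436198641774
35 406 140.1346218663054 161.4250872659202
40 262 160.5894109492611 162.48592687226127
```

Shank top measured: slope 0.565 rad, end at box (43, 163) mm, which matches the geometry. Moving the shut fingers over its end and starting down the arc.

```bash
f(){ grep -E 'eef|wrist_f'|tr '\n' ' ';echo; }
python3 -m crank '[-1,-1,32,0,0, -1,-2,64,0,0, -1,-2,94,0,0, -1,-2,94,15,0, -1,-2,94,28,0]' |f
python3 -m crank '[-1,0,0,2,0, -1,0,0,4,0, -1,0,0,6,0, -1,0,0,8,0, -1,0,0,10,0]'|f
python3 -m crank '[-1,0,0,1,0, -1,0,-0.5,2,0, -1,0,-1,3,0, -1,0,-1.5,4,0, -1,0,-2,5,0]'|f
python3 -c 'from h import *;box()'
```

```text
eef_pos: [0.4763, -0.1306, 0.1713] wrist_force: [0.1, 0.0, -1.0] 
eef_pos: [0.4779, -0.1334, 0.1634] wrist_force: [-0.1, -0.8, -0.3] 
eef_pos: [0.4777, -0.1351, 0.1585] wrist_force: [-0.4, -0.6, 0.9] 
t 11.3833 box mm [ 49.1488   0.6882 158.4837] F box [ 0.5881 -0.3428  0.863 ] w 0.0001896288419207574 tau [-0.0434 -0.0333 -0.0305]
```

```bash
f(){ grep -E 'eef|wrist_f'|tr '\n' ' ';echo; }
python3 -m crank '[-1,0,-1.2,2.5,0, -1,0,-2.4,5,0, -1,0,-3.6,7.5,0, -1,0,-4.8,10,0, -1,0,-6,12.5,0]' |f
python3 -m crank '[-1,0,-1,2.2,0, -1,0,-2,4.4,0, -1,0,-3,6.6,0, -1,0,-4,8.8,0, -1,0,-5,11,0]' |f
python3 -c 'from h import *;box()'
```

```text
eef_pos: [0.4773, -0.141, 0.1455] wrist_force: [0.4, 0.4, 1.0] 
eef_pos: [0.477, -0.1458, 0.1345] wrist_force: [0.6, 1.3, 0.4] 
t 12.2167 box mm [ 59.8743   0.4811 134.5273] F box [-1.3296  0.5003  0.4179] w -0.00047696921871801727 tau [-0.0184 -0.011  -0.0321]
```

```bash
cat >> h.py <<'E'
def prof(y=7,x0=-60,x1=60):
    T=wT();p,d=bot.get_image('wrist')
    m=bot.camera_model('wrist');K=np.array([[m['fx'],0,m['cx']],[0,m['fy'],m['cy']],[0,0,1]])
    v,u=np.mgrid[:480,:640];q=cv2.undistortPoints(np.c_[u.ravel(),v.ravel()].astype(float)[:,None],K,m['dist_coeffs'])[:,0]
    z=d.ravel();P=(np.c_[q*z[:,None],z]@T[:3,:3].T+T[:3,3])[z>0]
    e=P[:,:2]-[.4793,-.086];B=np.c_[e@X,e@Y,P[:,2]]*1e3
    c=B[(abs(B[:,1])<y)&(B[:,2]>66)&(B[:,2]<175)]
    for x in range(x0,x1,10):
        w=c[(c[:,0]>=x)&(c[:,0]<x+10)]
        if len(w):print(x+5,len(w),'median z %.1f max %.1f'%(np.median(w[:,2]),w[:,2].max()))
    return p
E
python3 -c 'from h import *;cv2.imwrite("pics/w4.png",prof())'
```

```text
-55 47 median z 98.6 max 105.4
-45 471 median z 106.1 max 109.8
-35 2167 median z 146.4 max 159.2
-25 565 median z 112.6 max 116.6
-15 601 median z 115.6 max 118.7
-5 660 median z 116.3 max 118.9
5 632 median z 118.8 max 121.6
15 659 median z 121.9 max 124.3
25 709 median z 124.8 max 127.8
35 994 median z 127.3 max 130.3
45 544 median z 130.5 max 173.8
55 338 median z 171.6 max 174.9
```

The claw follows (slope now 0.29). Continuing down.

```bash
f(){ grep -E 'eef|wrist_f'|tr '\n' ' ';echo; }
python3 -m crank '[-1,0,-0.7,2.2,0, -1,0,-1.4,4.4,0, -1,0,-2,6.6,0, -1,0,-2.6,8.8,0, -1,0,-3,11,0]' |f
python3 -m crank '[-1,0,-0.4,2.2,0, -1,0,-0.8,4.4,0, -1,0,-1.2,6.6,0, -1,0,-1.5,8.8,0, -1,0,-1.5,11,0]' |f
python3 -m crank '[-1,0,0,2,0, -1,0,0,4,0, -1,0,0,6,0, -1,0,0,7.5,0, -1,0,0,9,0]' |f
python3 -c 'from h import *;box()'
```

```text
eef_pos: [0.477, -0.149, 0.1236] wrist_force: [-0.3, -0.5, -0.1] 
eef_pos: [0.4769, -0.1504, 0.1126] wrist_force: [-0.3, -0.6, -0.2] 
eef_pos: [0.4769, -0.1503, 0.1036] wrist_force: [0.3, -0.3, -0.5] 
t 13.5167 box mm [ 64.368    0.5556 103.6318] F box [ 0.2812  0.349  -0.4747] w -0.00012785580016989485 tau [-0.0631 -0.0142 -0.03  ]
```

```bash
f(){ grep -E 'eef|wrist_f'|tr '\n' ' ';echo; }
python3 -m crank '[-1,0,0.2,1.2,0, -1,0,0.4,2.4,0, -1,0,0.6,3.6,0, -1,0,0.8,4.8,0, -1,0,1,6,0]' |f
python3 -m crank '[-1,0,0,0.6,0, -1,0,0,1.2,0, -1,0,0,1.8,0, -1,0,0,2.4,0, -1,0,0,3,0]' |f
python3 -m crank '[-1,0,0,0.5,0, -1,0,0,1,0, -1,0,0,1.5,0, -1,0,0,2,0]' |f
```

```text
eef_pos: [0.477, -0.1493, 0.0977] wrist_force: [0.3, 0.2, 0.6] 
eef_pos: [0.477, -0.1494, 0.0948] wrist_force: [0.5, -0.1, -0.0] 
eef_pos: [0.4772, -0.1496, 0.0931] wrist_force: [-0.6, -0.4, 4.1]
```

Barb contact (4 N at z 93). I'll press on in small steps.

```bash
f(){ grep -E 'eef|wrist_f'|tr '\n' ' ';echo; }
python3 -m crank '[-1,0,0,0.4,0, -1,0,0,0.8,0, -1,0,0,0.8,0]' |f
python3 -m crank '[-1,0,0,0.4,0, -1,0,0,0.8,0, -1,0,0,0.8,0]' |f
```

```text
eef_pos: [0.4773, -0.1498, 0.0923] wrist_force: [-0.3, -2.1, 4.9] 
eef_pos: [0.4773, -0.1499, 0.0916] wrist_force: [-0.5, -2.5, 4.9]
```

```bash
f(){ grep -E 'eef|wrist_f'|tr '\n' ' ';echo; }
python3 -m crank '[-1,0,0,0.4,0, -1,0,0,0.8,0, -1,0,0,0.8,0]' |f
```

```text
eef_pos: [0.4773, -0.15, 0.0907] wrist_force: [-1.7, -1.9, 4.3]
```

```bash
f(){ grep -E 'eef|wrist_f'|tr '\n' ' ';echo; }
python3 -m crank '[-1,0,0,0.4,0, -1,0,0,0.8,0, -1,0,0,1.2,0]' |f
python3 -m crank '[-1,0,0,0.4,0, -1,0,0,0.8,0, -1,0,0,1.2,0]' |f
```

```text
eef_pos: [0.4773, -0.1499, 0.0894] wrist_force: [-0.5, -3.4, 3.3] 
eef_pos: [0.477, -0.1491, 0.0878] wrist_force: [0.1, -1.5, 1.2]
```

```bash
f(){ grep -E 'eef|wrist_f'|tr '\n' ' ';echo; }
python3 -m crank '[-1,0,0,0.4,0, -1,0,0,0.8,0, -1,0,0,1.2,0]' |f
python3 -m crank '[-1,0,0,0.4,0, -1,0,0,0.8,0, -1,0,0,1.2,0]' |f
python3 -c 'from h import *;box()'
```

```text
eef_pos: [0.4765, -0.1487, 0.0864] wrist_force: [-0.0, 0.3, 0.4] 
eef_pos: [0.4766, -0.1491, 0.0854] wrist_force: [-0.1, 0.5, 0.5] 
t 16.4333 box mm [63.1227  0.2058 85.3574] F box [-0.4967 -0.1127  0.5375] w 0.00047837803612514796 tau [ 0.0017  0.0157 -0.041 ]
```

It snapped over (force fell). On to the stop.

```bash
f(){ grep -E 'eef|wrist_f'|tr '\n' ' ';echo; }
python3 -m crank '[-1,0,0,0.4,0, -1,0,0,0.8,0, -1,0,0,1.2,0]' |f
python3 -m crank '[-1,0,0,0.4,0, -1,0,0,0.8,0, -1,0,0,0.8,0]' |f
```

```text
eef_pos: [0.4769, -0.1493, 0.0843] wrist_force: [-0.2, 0.0, 0.7] 
eef_pos: [0.4769, -0.1494, 0.0836] wrist_force: [-0.1, -0.4, 0.6]
```

```bash
f(){ grep -E 'eef|wrist_f'|tr '\n' ' ';echo; }
python3 -m crank '[-1,0,0,0.4,0, -1,0,0,0.8,0, -1,0,0,0.8,0]' |f
```

```text
eef_pos: [0.477, -0.1494, 0.0828] wrist_force: [-0.1, 0.6, 1.1]
```

```bash
f(){ grep -E 'eef|wrist_f'|tr '\n' ' ';echo; }
python3 -m crank '[-1,0,0,0.4,0, -1,0,0,0.8,0, -1,0,0,0.8,0]' |f
python3 -m crank '[-1,0,0,0.4,0, -1,0,0,0.8,0, -1,0,0,0.8,0]' |f
```

```text
eef_pos: [0.477, -0.1493, 0.0819] wrist_force: [0.5, 0.6, -0.7] 
eef_pos: [0.477, -0.1493, 0.0815] wrist_force: [-0.3, 1.1, 5.2]
```

```bash
f(){ grep -E 'eef|wrist_f'|tr '\n' ' ';echo; }
python3 -m crank '[-1,0,0,0.4,0, -1,0,0,0.8,0, -1,0,0,0.8,0]' |f
```

```text
eef_pos: [0.4771, -0.1494, 0.0812] wrist_force: [-2.1, 1.3, 8.8]
```

```bash
f(){ grep -E 'eef|wrist_f'|tr '\n' ' ';echo; }
python3 -m crank '[-1,0,0,0.5,0, -1,0,0,1,0, -1,0,0,1,0]' |f
```

```text
eef_pos: [0.4772, -0.1494, 0.081] wrist_force: [-3.4, 0.7, 15.5]
```

```bash
f(){ grep -E 'eef|wrist_f'|tr '\n' ' ';echo; }
python3 -m crank '[-1,0,0,0.2,0, -1,0,0,0.4,0, -1,0,0,0.4,0]' |f
```

```text
eef_pos: [0.4772, -0.1494, 0.0809] wrist_force: [-4.8, 1.7, 18.3]
```

Claw seated with about 18 N. I'll raise the hand and check the profile of the claw and lever.

```bash
f(){ grep -E 'eef|wrist_f'|tr '\n' ' ';echo; }
python3 -m crank '[-1,0,0,-8,0, -1,0,0,-38,0, -1,0,0,-78,0, -1,0,0,-110,0, -1,0,0,-125,0]' |f
python3 -m crank '[-1,0,0,0,0, -1,0,0,0,0]' |f
python3 - <<'E'
from h import *
box();p=prof(7,-60,80);cv2.imwrite('pics/w5.png',cv2.resize(p[100:420,140:540],None,fx=1.9,fy=1.8))
E
```

```text
eef_pos: [0.479, -0.1502, 0.2082] wrist_force: [0.0, -0.8, 0.2] 
eef_pos: [0.4775, -0.1496, 0.2048] wrist_force: [-0.6, 0.1, -0.2] 
t 19.0167 box mm [ 63.6329   1.1081 204.8382] F box [-0.1052 -0.6537 -0.1836] w -4.889338880776352e-05 tau [-0.0149  0.0529  0.0244]
-55 91 median z 99.4 max 100.9
-45 288 median z 100.3 max 104.9
-35 911 median z 144.0 max 159.6
-25 332 median z 99.7 max 103.3
-15 325 median z 97.7 max 101.1
-5 361 median z 95.0 max 99.0
5 330 median z 91.1 max 93.5
15 318 median z 89.3 max 91.5
25 313 median z 87.4 max 90.1
35 306 median z 85.5 max 87.8
45 298 median z 83.7 max 85.7
55 298 median z 81.6 max 84.2
65 78 median z 80.7 max 82.0
```

View pics/w5.png

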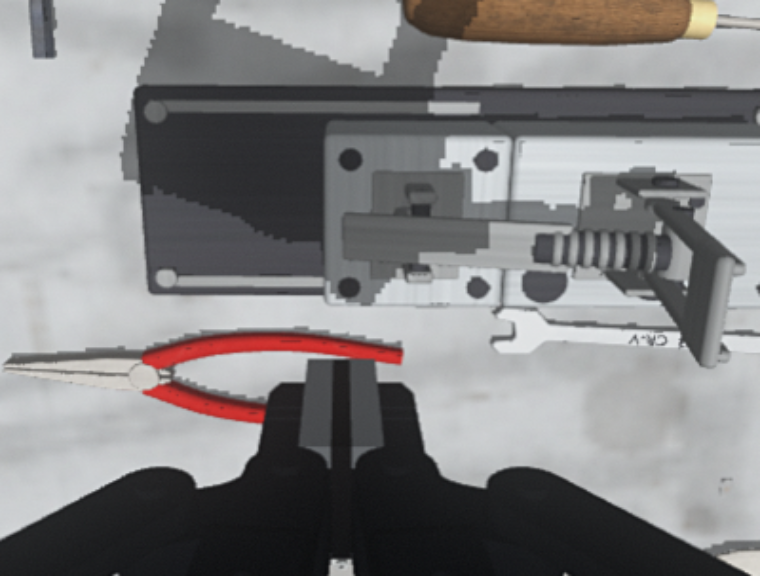

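The strip lies across the keeper at px (420, 240), with slope 0.19 and 8 mm above the bar's centre, so it is seated. The cover is home (parting line at px 512) and the lever plate stands at px (710, 300). Now to the lever.

```bash
f(){ grep -E 'eef|wrist_f'|tr '\n' ' ';echo; }
python3 -m crank '[-1,0.5,34,0,0, -1,1,66,0,0, -1,1,68,20,0, -1,1,68,45,0, -1,1,68,58,0]' |f
python3 -m crank '[-1,0,2,0,0, -1,0,4,0,0, -1,0,6,0,0, -1,0,8,0,0, -1,0,10,0,0]' |f
python3 -m crank '[-1,0,1,0,0, -1,0,2,0,0, -1,0,3,0,0, -1,0,4,0,0, -1,0,5,0,0]' |f
python3 -c 'from h import *;box()'
```

```text
eef_pos: [0.4759, -0.0799, 0.1423] wrist_force: [0.5, -0.2, -0.7] 
eef_pos: [0.4798, -0.0714, 0.1468] wrist_force: [-0.0, -0.1, -1.2] 
eef_pos: [0.4793, -0.0663, 0.1462] wrist_force: [0.8, 0.7, 0.7] 
t 20.3167 box mm [-19.6407  -0.8807 146.1545] F box [-0.7121  0.804   0.7403] w -0.00012711731144683953 tau [-0.0453  0.0272  0.0088]
```

```bash
f(){ grep -E 'eef|wrist_f'|tr '\n' ' ';echo; }
python3 -m crank '[-1,0,1,0,0, -1,0,2,0,0, -1,0,3,0,0, -1,0,4,0,0, -1,0,5,0,0]' |f
python3 -m crank '[-1,0,1.2,0,0, -1,0,2.4,0,0, -1,0,3.6,0,0, -1,0,4.8,0,0, -1,0,6,0,0]' |f
python3 -c 'from h import *;box()'
```

```text
eef_pos: [0.4797, -0.0618, 0.1463] wrist_force: [-1.0, -3.7, 3.0] 
eef_pos: [0.48, -0.0553, 0.1461] wrist_force: [0.3, -3.8, 3.3] 
t 21.15 box mm [-30.7059  -0.706  146.0726] F box [3.8201 0.4708 3.3379] w -2.0309047609873687e-05 tau [-0.6011 -0.0363 -0.0021]
```

```bash
f(){ grep -E 'eef|wrist_f'|tr '\n' ' ';echo; }
python3 -m crank '[-1,0,2.4,0,0, -1,0,4.8,0,0, -1,0,7.2,0,0, -1,0,9.6,0,0, -1,0,12,0,0]' |f
python3 -m crank '[-1,0,2.4,0.4,0, -1,0,4.8,0.8,0, -1,0,7.2,1.3,0, -1,0,9.5,1.8,0, -1,0,11.5,2.2,0]' |f
python3 -c 'from h import *;box()'
```

```text
eef_pos: [0.4805, -0.0434, 0.146] wrist_force: [2.0, -5.4, 0.7] 
eef_pos: [0.4811, -0.0322, 0.1441] wrist_force: [1.2, -6.5, 3.5] 
t 21.9833 box mm [-53.8545  -0.7319 144.0962] F box [6.4651 1.546  3.5319] w -0.00023902332831760852 tau [-0.955  -0.025  -0.0782]
```

```bash
f(){ grep -E 'eef|wrist_f'|tr '\n' ' ';echo; }
python3 -m crank '[-1,0,2.4,0.7,0, -1,0,4.8,1.5,0, -1,0,7.1,2.3,0, -1,0,9.4,3.2,0, -1,0,11.7,4.1,0]' |f
python3 -m crank '[-1,0,2.1,1.1,0, -1,0,4.2,2.3,0, -1,0,6.3,3.6,0, -1,0,8.3,4.9,0, -1,0,10.2,6.2,0]' |f
python3 -c 'from h import *;box()'
```

```text
eef_pos: [0.4816, -0.0205, 0.1403] wrist_force: [0.5, -6.4, 6.1] 
eef_pos: [0.4822, -0.0097, 0.1345] wrist_force: [-0.8, -4.4, 10.6] 
t 22.8167 box mm [-76.3339  -0.652  134.4777] F box [ 4.4665 -0.5993 10.6303] w -8.796767008716203e-05 tau [-0.4906  0.1355  0.0183]
```

```bash
f(){ grep -E 'eef|wrist_f'|tr '\n' ' ';echo; }
python3 -m crank '[-1,0,1.8,1.6,0, -1,0,3.6,3.2,0, -1,0,5.3,4.8,0, -1,0,7,6.5,0, -1,0,8.6,8.2,0]' |f
python3 -m crank '[-1,0,1.6,1.8,0, -1,0,3.1,3.6,0, -1,0,4.6,5.5,0, -1,0,6,7.4,0, -1,0,7.4,9.3,0]' |f
python3 -c 'from h import *;box()'
```

```text
eef_pos: [0.4827, -0.0006, 0.1265] wrist_force: [-1.2, -2.4, 10.6] 
eef_pos: [0.4831, 0.0074, 0.117] wrist_force: [1.1, 0.3, 9.7] 
t 23.65 box mm [-93.5064  -0.5224 117.0057] F box [-0.312   1.0652  9.6851] w -7.496168620521794e-05 tau [ 0.0757 -0.0745  0.0306]
```

```bash
f(){ grep -E 'eef|wrist_f'|tr '\n' ' ';echo; }
python3 -m crank '[-1,0,1.6,1.9,0, -1,0,3.2,3.8,0, -1,0,4.8,5.7,0, -1,0,6.4,7.6,0, -1,0,8,9.5,0]' |f
python3 -m crank '[-1,0,1.6,1.8,0, -1,0,3.2,3.6,0, -1,0,4.7,5.4,0, -1,0,6.2,7.2,0, -1,0,7.5,9,0]' |f
python3 -c 'from h import *;box()'
```

```text
eef_pos: [0.4832, 0.0142, 0.1068] wrist_force: [2.0, -5.2, 2.7] 
eef_pos: [0.4819, 0.0219, 0.097] wrist_force: [0.2, -2.9, 1.8] 
t 24.4833 box mm [-107.9237   -2.3665   96.9591] F box [2.8577 0.2976 1.8384] w 0.00018341189974236435 tau [-0.3766  0.0145  0.0336]
```

```bash
f(){ grep -E 'eef|wrist_f'|tr '\n' ' ';echo; }
python3 -m crank '[-1,-0.5,1.6,1.4,0, -1,-1,3.2,2.8,0, -1,-1.5,4.8,4.2,0, -1,-2,6.4,5.6,0, -1,-2,8,7,0]' |f
python3 -m crank '[-1,0,0,0.8,0, -1,0,0,1.6,0, -1,0,0,2.2,0, -1,0,0,2.8,0]' |f
python3 -c 'from h import *;box()'
```

```text
eef_pos: [0.485, 0.0298, 0.0902] wrist_force: [-0.5, -0.6, 0.6] 
eef_pos: [0.4851, 0.0295, 0.0876] wrist_force: [0.1, 0.7, 0.6] 
t 25.2333 box mm [-115.6255    0.4894   87.648 ] F box [-0.752   0.0465  0.6057] w 0.0001923372659050418 tau [ 0.0689 -0.0001  0.0064]
```

```bash
f(){ grep -E 'eef|wrist_f'|tr '\n' ' ';echo; }
python3 -m crank '[-1,0,0,0.4,0, -1,0,0,0.8,0, -1,0,0,1.2,0, -1,0,0,1.6,0]' |f
python3 -m crank '[-1,0,0,0.4,0, -1,0,0,0.8,0, -1,0,0,0.8,0]' |f
```

```text
eef_pos: [0.4851, 0.0293, 0.0861] wrist_force: [-0.1, -0.0, 0.0] 
eef_pos: [0.485, 0.0293, 0.0852] wrist_force: [0.1, -0.1, 1.1]
```

```bash
f(){ grep -E 'eef|wrist_f'|tr '\n' ' ';echo; }
python3 -m crank '[-1,0,0,0.4,0, -1,0,0,0.8,0, -1,0,0,0.8,0]' |f
```

```text
eef_pos: [0.485, 0.0293, 0.0844] wrist_force: [0.4, 0.1, 0.2]
```

```bash
f(){ grep -E 'eef|wrist_f'|tr '\n' ' ';echo; }
python3 -m crank '[-1,0,0,0.4,0, -1,0,0,0.8,0, -1,0,0,0.8,0]' |f
python3 -m crank '[-1,0,0,0.4,0, -1,0,0,0.8,0, -1,0,0,0.8,0]' |f
```

```text
eef_pos: [0.4851, 0.0293, 0.0839] wrist_force: [-0.9, 0.7, 3.0] 
eef_pos: [0.4852, 0.0294, 0.0838] wrist_force: [-2.6, -0.9, 9.1]
```

```bash
f(){ grep -E 'eef|wrist_f'|tr '\n' ' ';echo; }
python3 -m crank '[-1,0,0,0.4,0, -1,0,0,0.8,0, -1,0,0,0.8,0]' |f
```

```text
eef_pos: [0.4852, 0.0294, 0.0836] wrist_force: [-5.2, 0.9, 15.6]
```

Lever seated with about 16 N. I'll back off and check.

```bash
python3 -m crank '[-1,0,0,-8,0, -1,0,0,-38,0, -1,0,0,-78,0, -1,0,0,-115,0, -1,0,0,-150,0]' >/dev/null
python3 -m crank '[-1,0,0,-20,0, -1,0,-35,-40,0, -1,0,-70,-40,0, -1,0,-70,-40,0]' >/dev/null
python3 - <<'E'
from h import *
box();p=prof(7,-135,80);cv2.imwrite('pics/w6.png',p)
E
```

```text
t 27.5667 box mm [-40.6862   2.2201 274.0286] F box [-0.5899 -0.9226 -0.5307] w 0.00010084967930204595 tau [ 0.0211 -0.001   0.0146]
-130 53 median z 83.2 max 84.8
-120 198 median z 83.7 max 85.7
-110 209 median z 83.5 max 86.1
-100 1 median z 81.6 max 81.6
-70 79 median z 80.6 max 83.0
-60 191 median z 82.5 max 89.3
-50 186 median z 87.3 max 90.2
-40 181 median z 87.5 max 91.2
-30 196 median z 87.6 max 90.9
-20 188 median z 87.5 max 91.6
-10 198 median z 85.5 max 87.2
0 198 median z 85.7 max 87.8
10 194 median z 86.0 max 88.2
20 199 median z 86.4 max 88.1
30 208 median z 86.5 max 88.6
40 201 median z 86.7 max 88.5
50 200 median z 87.0 max 88.9
60 65 median z 87.0 max 88.5
```

View pics/w6.png

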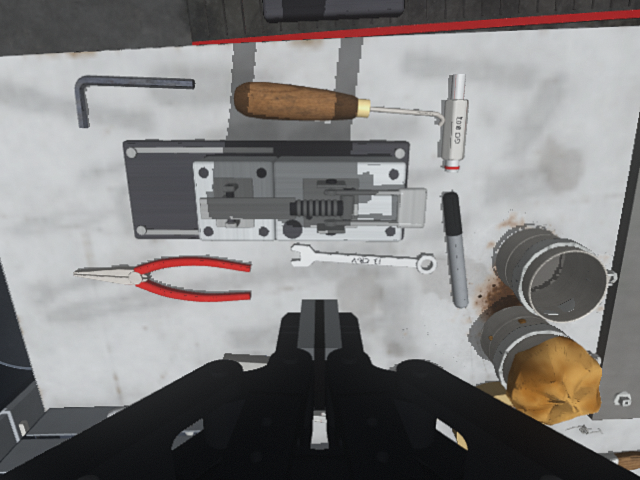

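The lever lies flat (plate at px (410, 208), z 83.7 mm), the claw is hooked over the keeper at (232, 208), the cover is shut, and the tools are where they were.

```bash
python3 -c 'from station import bot;print(bot.job_done())'
```

```text
the job is handed in; nothing more can be done
None
```

The mould box is closed and handed in at about 27.6 s: cover pushed home with about 16 N, claw snapped over the keeper and seated with about 18 N (19 N counting its sideways share), lever swung over centre and pressed flat with about 16 N, and none of the tools moved.

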